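Roll the drill core onto its display line

TASK

On the display board lies a heavy round stone drill core: with your fingertips on the top of it, roll it across the board until it comes to rest centred over the brass line and lying along it, then take your hand away. It is only to be rolled from its upper half: do not shove it from low down, slide it, pinch it or lift it. Leave the gem jar, the palm stone and the short upright piece of core that also stand on the board where they are.

Things in the scene. Friction and masses are not known exactly. Their poses are not given: they have to be found in the camera images.
- board: flat wooden display board, felt-topped, fixed to the table, 300 (its x) x 240 (its y) x 12 mm high; origin at the centre of its underside on the table top; its x axis is the direction of rolling (either way), z up. Its felt top is 12 mm above the table.
- core: polished pale stone drill core, a solid cylinder 60 mm across and 110 mm long, about 0.7 kg, lying on the felt; origin at its centre (30 mm above the felt), y along its axis; x and z turn as it rolls (z up at the start, where a dark line runs along it). The felt resists a little: below 0.05 m/s it stops within 5 mm. Under a fingertip moving level on its top it advances half as far as the fingertip.
- line: thin brass line let into the felt across the board, 8 mm wide (its x) x 150 mm long (its y), flush and no obstacle; origin at its centre on the felt. It lies 85 to 155 mm from the core at the start, on either side of it along the board's x axis.
- jar: small round black gem jar, 33 mm across, 22 mm high, loose on the board in the margin beside the core's path; origin at the centre of its underside. Bystander.
- stone: palm stone, 48 x 35 x 24 mm, loose on the board in the margin on the other side of the core's path; origin at the centre of its underside. Bystander.
- core_stub: short thin stone core piece standing upright on the board in the same margin as the jar, 40 mm in diameter, 50 mm high (10 mm lower than the top of the lying core), loose; origin at the centre of its underside. Bystander, not the core to roll.
There are look-alikes about, which are no part of the job. What is shaped like the core but pink is not meant.

How it is judged:
By the outcome, as a careful person would: the job done as asked, in the order asked, and still so for the second after the job is handed in, with the robot touching nothing.
It also fails if it takes over 58 s, if anything falls off the work surface, if the arm or the gripper's body presses on something with over 40 N, if the wrist force passes 120 N, or if a joint passes its speed limit or range.

ROBOT

A 6-joint arm with a two-finger parallel gripper is mounted at the origin on a cart in front of the work surface, level with it; the furniture and walls round the work are solid. World frame = base frame: x ahead of the robot, y to its left, z up, the work surface at z = 0. Lengths are in m, angles in rad, forces in N, time in s.
With the tool pointing down it reaches from about 0.35 to 0.975 m from the base axis. Payload 4.9 kg.
Tool frame: the origin (TCP) lies on the mounting face of the last link; the fingertips stand 173 mm ahead of it and the grasp point (between the pads) lies 155 mm ahead of it; z points along the fingers, y is the direction in which the jaws open and shut (so a half turn about z gives the same grasp; the last joint's range is limited). The gripper opens to 85 mm and grips with 20 to 120 N. Pads are 22 mm wide; open, the fingers measure 114 mm over their backs; the gripper's body (76 mm by 85 mm) begins 54 mm behind the grasp point. The pads swing forward as they close: fully open they stand 13 mm farther back than shut.
Start: joints at [-1.42, 0.053, 1.613, -0, 1.476, -0.119], TCP at [0.167, -0.602, 0.405] pointing down, gripper open.
Joint ranges: [-3.01, 3.01], [-1.01, 2.22], [0.06, 2.58], [-1.02, 4.17], [0.09, 2.62], [-3.14, 3.14]. Speed limits (rad/s): [2.57, 2.57, 3.14, 3.14, 3.14, 3.14].

INTERFACE

Orientations are given as a unit quaternion [w, x, y, z].
In Python, from plant import manip gives the robot as it stands.
- The arm moves only by the tool play_rows, never from a script. Its argument "increments" is a list of rows, each an object with "offset": the shift along the tool's x, y, z in mm, a list of three; "twist": the turn about the tool's z in rad; "grip": the opening, from 0 (shut) to 1 (fully open). In form: [{"offset": [dx, dy, dz], "twist": twist, "grip": grip}, ...]. A call has 1 to 5 rows; each row is the pose to reach, as a shift and turn from the pose commanded when the call began, along the tool's axes at that moment; what a row does not reach only later rows make up. A row lasts 1/12 s, in which the tool goes at most 41.7 mm and 7.16 degrees, less where a joint would pass 70% of its speed; a pose out of reach is approached as far as the arm can. A call with a gripper value outside its range is refused whole. The fingers move at their own pace and stop on an object; the grip force is fixed at half the most. Time passes only in rows, so rows that repeat a pose let the fingers close. It gives the time, the measured TCP pose, the force and the opening at its end, in the units of the state.
- manip.state(): the state, without advancing time (a new reading comes with each control period).
- manip.grab_frame(name): name is "scene" or "side" or "wrist"; returns the picture (384x512x3 uint8, blue, green, red); there is no depth.
- manip.get_calibration(name): a dict with "fx", "fy", "cx", "cy" (pixels), "T" (4x4, takes a point from camera to world coordinates). Camera axes: x right, y down, z forward; pixel columns grow to the right and rows downward; lengths in m; the calibration is good to about 2 mm. The wrist camera is an equidistant fisheye: a pixel r from the principal point sees the ray r / f radians off the axis. A picture is of the moment at which its call begins: read the wrist's pose just before it. get_calibration takes no time and is no camera call; for the wrist camera it gives the pose at the moment of the call.
- manip.job_done(): hands the job in, once; it reports no verdict.
Trained networks look in the newest picture that a camera, given by its name, has taken for a name from the list of things; names that differ only in an ending like _2 or _b are one class to them, and where a whole thing is asked for, a point or a joint stands for the part that bears it (a point fixed in the world has none). Each returns a list of dicts, best first, with "p" (0 to 1); they miss things now and then, are a little off and sometimes report something else, mostly with a low value. They report only what shows in the picture. A call takes as long as a camera call. They do not tell look-alikes from the thing itself.
- manip.boxes_of(query, camera): "xyz" ([x, y, z] in m, in the coordinates of the camera as it stood for that picture, good to about 4 mm: the middle of the surface that is visible of it).
- manip.tip_of(query, camera): "xyz" ([x, y, z] in m, in the coordinates of the camera as it stood for that picture, good to about 4 mm: a listed point, or the origin of a listed thing).
The state is a dict: "time": time; "joint_pos": joint angles; "joint_vel": joint speeds; "joint_efforts": joint torques, N m; "tool_pos": TCP position; "tool_rot": TCP orientation; "contact_force": force on the tool from outside, world axes, zero at the start; "ft_torque": the same for the moment, N m; "gripper_width": opening from 0.0 (shut) to 1.0 (fully open).
Only numpy, scipy, OpenCV 4.12 (cv2) and the standard library are available. Lean on these libraries where they do the work, as an engineer would, in place of code of your own. Each camera call takes 0.05 s, during which the arm holds its last target. There are 200 camera calls.

## Working session

There is one attempt and no reset: what is moved stays moved. The work goes in short steps, Python scripts to look and compute and a tool call to move; the robot and the scene stay as the last step left them, time stands still between calls to the robot, and variables do not carry over. Pictures are saved under pics/ and viewed, about 8 in all and at most 12, crops included, and the job is handed in when it is done.

Besides the shell and the picture viewer there is one more tool, called by a JSON object that holds its "name" and its "arguments". play_rows: Moves the arm, as the interface text tells. Its arguments: {"type":"object","properties":{"increments":{"type":"array"}},"required":["increments"]}

```bash
mkdir -p pics
cat > h.py <<'E'
import numpy as np, cv2
from plant import manip
def w(cam,p,T=None):
    T=np.array(manip.get_calibration(cam)["T"]) if T is None else T
    return (T@np.r_[p,1])[:3]
def px(cam,P):
    c=manip.get_calibration(cam);q=np.linalg.inv(np.array(c["T"]))@np.r_[P,1]
    return c["fx"]*q[0]/q[2]+c["cx"],c["fy"]*q[1]/q[2]+c["cy"]
def ray(cam,u,v,z):
    c=manip.get_calibration(cam);T=np.array(c["T"])
    if cam=="wrist":
        a=np.array([(u-c["cx"])/c["fx"],(v-c["cy"])/c["fy"]]);r=np.hypot(*a);d=np.r_[a/r*np.sin(r),np.cos(r)] if r>0 else np.array([0,0,1.])
    else: d=np.array([(u-c["cx"])/c["fx"],(v-c["cy"])/c["fy"],1])
    d=T[:3,:3]@d;o=T[:3,3];return o+d*(z-o[2])/d[2]
E
python3 - <<'E'
from h import *
s=manip.state();print(s["time"],s["tool_pos"],s["tool_rot"])
ims=[]
for c in("scene","side"):
    im=manip.grab_frame(c);cv2.imwrite(f"pics/{c}0.png",im);ims.append(im)
    for q in("board","core","line","jar","stone","core_stub"):
        for r in manip.tip_of(q,c)[:4]:
            P=w(c,r["xyz"]);print(c,q,round(r["p"],2),P.round(3),np.round(px(c,P)))
cv2.imwrite("pics/both.png",cv2.resize(np.vstack(ims),None,fx=.78,fy=.78) if 0 else ims[0])
E
```

```text
0.0 [ 0.16653055 -0.60211528  0.40347257] [-1.02099309e-03  9.90916515e-01  1.34474597e-01 -1.23264579e-05]
scene board 0.97 [ 0.576  0.041 -0.002] [255. 208.]
scene core 0.92 [0.561 0.347 0.029] [168. 254.]
scene core 0.85 [ 0.724 -0.217  0.024] [274. 155.]
scene core 0.8 [0.308 0.293 0.027] [268. 293.]
scene core 0.67 [0.641 0.021 0.041] [243. 185.]
scene line 0.57 [0.533 0.059 0.01 ] [262. 212.]
scene jar 0.6 [0.657 0.119 0.011] [214. 206.]
scene jar 0.37 [0.64  0.019 0.039] [243. 185.]
scene stone 0.6 [ 0.458 -0.02   0.009] [302. 210.]
scene core_stub 0.59 [0.51  0.17  0.014] [239. 233.]
scene core_stub 0.34 [0.644 0.018 0.044] [243. 183.]
side board 0.76 [ 0.577  0.037 -0.002] [250. 199.]
side core 0.98 [0.637 0.019 0.047] [236. 179.]
side core 0.88 [ 0.721 -0.218  0.03 ] [247. 138.]
side core 0.66 [0.562 0.352 0.03 ] [200. 267.]
side core 0.61 [0.309 0.289 0.032] [296. 286.]
side line 0.63 [0.533 0.061 0.014] [258. 205.]
side jar 0.49 [0.658 0.119 0.012] [215. 204.]
side core_stub 0.82 [0.506 0.168 0.013] [250. 231.]
```

View pics/scene0.png

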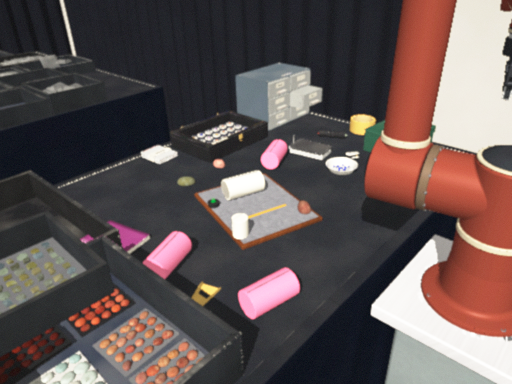

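View pics/side0.png

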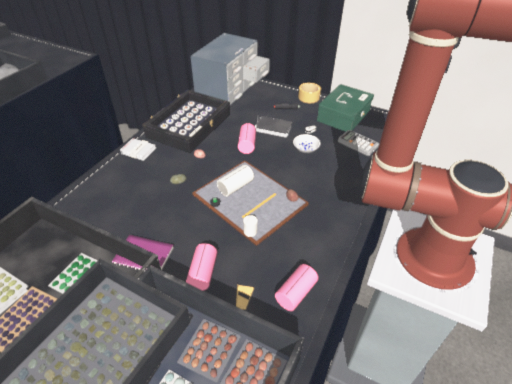

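Candidates for the core in the scene view are white at (243,185) on the board, and pink at (168,254), (274,155) and (270,292), which are look-alikes. The dark jar is at (214,203), the stone at (304,207), the stub at (240,225) and the brass line at about (265,211). I choose the white one. A close crop will check that.

Run:
```python
from h import *
a=cv2.imread("pics/scene0.png")[160:250,185:325];b=cv2.imread("pics/side0.png")[155:245,185:315]
a=cv2.resize(a,None,fx=5,fy=5,interpolation=2)[:,:650];b=cv2.resize(b,None,fx=5,fy=5,interpolation=2)
cv2.imwrite("pics/crop.png",b)
print(manip.get_calibration("wrist"))
```

```text
{'fx': 297.3186396354542, 'fy': 297.3186396354542, 'cx': 254.06488732611768, 'cy': 198.6782832008511, 'T': array([[ 2.66892123e-01, -9.23564104e-01, -2.75314257e-01,
         2.36958738e-01],
       [-9.63726400e-01, -2.55727075e-01, -7.63877536e-02,
        -5.83231818e-01],
       [ 1.43677547e-04,  2.85714907e-01, -9.58314651e-01,
         3.73435441e-01],
       [ 0.00000000e+00,  0.00000000e+00,  0.00000000e+00,
         1.00000000e+00]])}
```

View pics/crop.png

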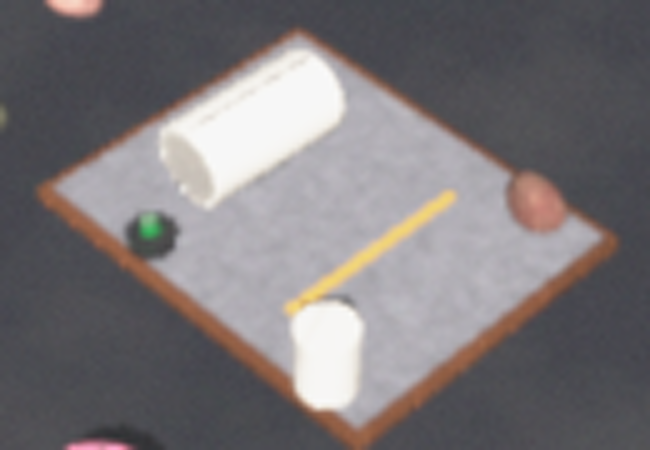

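The crop shows the white core with its dark line, centred at about crop (250,125), lying roughly parallel to the brass line (288,310)-(455,195). The jar is at (152,235), the stub at (327,355) and the stone at (537,200).

Run:
```python
from h import *
f=lambda u,v,z:ray("side",u/5+185,v/5+155,z)
for n,u,v,z in[("top",298,30,.012),("left",42,190,.012),("bot",360,440,.012),("right",615,240,.012),("l1",455,195,.012),("l2",288,310,.012),("dark1",190,122,.072),("dark2",305,52,.072),("jar",150,225,.034),("stubtop",327,318,.062),("stone",537,200,.022)]:
    print(n,f(u,v,z).round(4)[:2])
P=lambda a:f(*a)
a=f(298,30,.012)-f(360,440,.012); print
top,left,bot,right=[f(u,v,.012) for u,v in((298,30),(42,190),(360,440),(615,240))]
for d in(top-right,left-bot):print("x ang",np.degrees(np.arctan2(d[1],d[0])),np.linalg.norm(d[:2]))
for d in(left-top,bot-right):print("y ang",np.degrees(np.arctan2(d[1],d[0])),np.linalg.norm(d[:2]))
print((top+left+bot+right)/4)
```

```text
top [ 0.6775 -0.1139]
left [0.7478 0.109 ]
bot [0.4689 0.1974]
right [ 0.3975 -0.0229]
l1 [ 0.506  -0.0126]
l2 [0.5544 0.1274]
dark1 [0.6596 0.0624]
dark2 [ 0.6275 -0.0322]
jar [0.6557 0.1218]
stubtop [0.5091 0.162 ]
stone [ 0.453  -0.0236]
x ang -18.013943886230965 0.294408377797393
x ang -17.586240154558208 0.2925368291706244
y ang 72.49611814302696 0.23370839719962136
y ang 72.03575202559904 0.2315155037626326
[0.572936   0.04239557 0.012     ]
```

{"name": "play_rows", "arguments": {"increments": [{"offset":[28,-26,0],"twist":0,"grip":0.4},{"offset":[56,-52,0],"twist":0,"grip":0.4},{"offset":[84,-78,0],"twist":0,"grip":0.4},{"offset":[112,-103,0],"twist":0,"grip":0.4},{"offset":[140,-128,0],"twist":0,"grip":0.4}]}}

```text
time: 1.12
tool_pos: [0.2679, -0.4402, 0.4047]
tool_rot: [0.0, 0.991, 0.134, 0.0]
contact_force: [0.3, 0.7, 0.9]
gripper_width: 0.399
```

{"name": "play_rows", "arguments": {"increments": [{"offset":[28,-26,0],"twist":0,"grip":0.4},{"offset":[56,-52,0],"twist":0,"grip":0.4},{"offset":[84,-78,0],"twist":0,"grip":0.4},{"offset":[112,-103,0],"twist":0,"grip":0.4},{"offset":[140,-128,0],"twist":0,"grip":0.4}]}}

```text
time: 1.53
tool_pos: [0.3687, -0.2792, 0.4051]
tool_rot: [0.0, 0.991, 0.134, 0.0]
contact_force: [-0.2, -0.1, 0.5]
gripper_width: 0.403
```

{"name": "play_rows", "arguments": {"increments": [{"offset":[28,-26,0],"twist":0,"grip":0.4},{"offset":[56,-52,0],"twist":0,"grip":0.4},{"offset":[84,-78,0],"twist":0,"grip":0.4},{"offset":[112,-103,0],"twist":0,"grip":0.4},{"offset":[140,-128,0],"twist":0,"grip":0.4}]}}

```text
time: 1.95
tool_pos: [0.4696, -0.1184, 0.4051]
tool_rot: [0.0, 0.991, 0.135, 0.0]
contact_force: [0.5, -1.7, 0.2]
gripper_width: 0.403
```

{"name": "play_rows", "arguments": {"increments": [{"offset":[28,-26,0],"twist":0.116,"grip":0.4},{"offset":[56,-52,0],"twist":0.232,"grip":0.4},{"offset":[84,-78,0],"twist":0.348,"grip":0.4},{"offset":[112,-103,0],"twist":0.464,"grip":0.4},{"offset":[140,-128,0],"twist":0.58,"grip":0.4}]}}

```text
time: 2.37
tool_pos: [0.5698, 0.0411, 0.405]
tool_rot: [0.0, 0.988, -0.154, 0.0]
contact_force: [-0.1, -0.3, 0.2]
gripper_width: 0.397
```

{"name": "play_rows", "arguments": {"increments": [{"offset":[0,0,0],"twist":0,"grip":0.4},{"offset":[0,0,0],"twist":0,"grip":0.4},{"offset":[0,0,0],"twist":0,"grip":0.4}]}}

```text
time: 2.62
tool_pos: [0.5691, 0.0393, 0.4046]
tool_rot: [0.0, 0.989, -0.15, -0.0]
contact_force: [-0.4, -0.2, -0.5]
gripper_width: 0.399
```

Run:
```python
from h import *
s=manip.state();print(s["time"],s["tool_pos"],s["tool_rot"],s["gripper_width"],s["contact_force"])
T=np.array(manip.get_calibration("wrist")["T"]);im=manip.grab_frame("wrist");np.save("T1.npy",T)
cv2.imwrite("pics/w1.png",cv2.resize(im,None,fx=1.5,fy=1.5))
for q in("board","core","line","jar","stone","core_stub"):
    for r in manip.tip_of(q,"wrist")[:3]: print(q,round(r["p"],2),w(0,r["xyz"],T).round(4))
```

```text
2.6167 [0.56910874 0.0392501  0.40457485] [ 2.24262686e-04  9.88623889e-01 -1.50408434e-01 -2.41042634e-04] 0.3986370422017699 [-0.36270665 -0.20001389 -0.5401526 ]
board 0.98 [ 0.5762  0.0413 -0.0011]
core 0.92 [0.3077 0.2952 0.0322]
core 0.81 [ 0.7223 -0.2222  0.0273]
core 0.76 [0.5631 0.3513 0.0269]
line 0.74 [0.5355 0.0574 0.0096]
line 0.51 [ 0.4612 -0.0241  0.01  ]
jar 0.74 [0.6636 0.1218 0.0142]
stone 0.73 [ 0.458  -0.0231  0.0093]
core_stub 0.84 [0.5122 0.1663 0.0146]
```

View pics/w1.png

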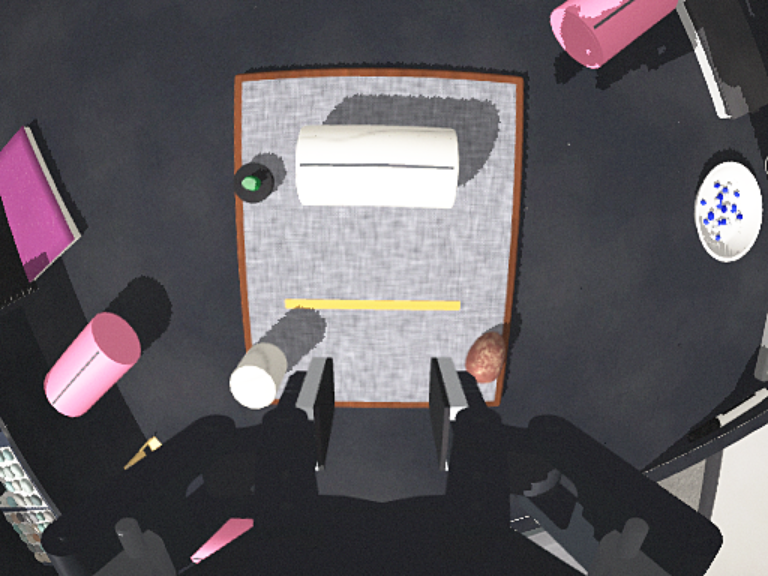

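The wrist view shows the core with its dark line (300,164)-(453,167) and the brass line (285,303)-(460,306), nearly parallel. The jar is at (253,183), the stub at (255,382) and the stone at (487,358). All three are clear of the path.

Run:
```python
from h import *
f=lambda u,v,z:ray("wrist",u/1.5,v/1.5,z)
p={}
for n,u,v,z in[("l1",285,303.5,.012),("l2",460,306,.012),("d1",300,164.5,.072),("d2",453,167.5,.072),("bt1",238,75,.012),("bt2",522,77,.012),("bb1",247,400,.012),("bb2",500,403,.012),("jar",253,183,.03),("stub",255,388,.062)]:
    p[n]=f(u,v,z);print(n,p[n].round(4)[:2])
an=lambda a,b:np.degrees(np.arctan2(*(p[a]-p[b])[[1,0]]))
print("line",an("l1","l2"),"dark",an("d1","d2"),"top",an("bt1","bt2"),"bot",an("bb1","bb2"))
a=np.radians(-17.6);ex=np.array([np.cos(a),np.sin(a)]);ey=np.array([-ex[1],ex[0]])
L=(p["l1"]+p["l2"])[:2]/2;D=(p["d1"]+p["d2"])[:2]/2
print("line",L,"core",D,"diff x,y",(D-L)@ex,(D-L)@ey)
s=manip.state();print("tcp->core",(D-s["tool_pos"][:2])@ex,(D-s["tool_pos"][:2])@ey)
# silhouettes: rays tangent to cylinder -> core centre x at mid-length
c=manip.get_calibration("wrist");o=np.array(c["T"])[:3,3]
A=[]
for v in(125.5,207.5):
    q=f(378,v,.012)-o; dx=q[:2]@ex; A.append(np.arctan2(dx,-q[2]))
m=sum(A)/2;R=.03/np.sin(abs(A[0]-A[1])/2);print("sil: x rel line",o[:2]@ex+R*np.sin(m)-L@ex,"z",o[2]-R*np.cos(m))
```

```text
l1 [0.556  0.1293]
l2 [ 0.5087 -0.0139]
d1 [0.6588 0.0673]
d2 [ 0.6258 -0.0302]
bt1 [0.7538 0.1037]
bt2 [ 0.682  -0.1185]
bb1 [0.4771 0.2017]
bb2 [ 0.4023 -0.0282]
jar [0.6607 0.1147]
stub [0.508  0.1646]
line 71.7435136073938 dark 71.32271349359202 top 72.09296827178842 bot 71.98498322855697
line [0.53234886 0.0576859 ] core [0.64228878 0.01854889] diff x,y 0.11662755124600621 -0.0040625076868132035
tcp->core 0.0759448465375199 0.003238139642049738
sil: x rel line 0.1155545977530198 z 0.046877756115131064
```

{"name": "play_rows", "arguments": {"increments": [{"offset":[28,-1,30],"twist":0.005,"grip":0.4},{"offset":[56,-2,60],"twist":0.005,"grip":0.4},{"offset":[85,-3,90],"twist":0.005,"grip":0.4},{"offset":[85,-3,125],"twist":0.005,"grip":0.4},{"offset":[85,-3,142],"twist":0.005,"grip":0.4}]}}

```text
time: 3.38
tool_pos: [0.6507, 0.0157, 0.2575]
tool_rot: [0.0, 0.988, -0.154, -0.003]
contact_force: [-0.8, 0.4, -0.6]
gripper_width: 0.4
```

{"name": "play_rows", "arguments": {"increments": [{"offset":[0,0,4],"twist":0,"grip":0.4},{"offset":[0,0,8],"twist":0,"grip":0.4},{"offset":[0,0,10],"twist":0,"grip":0.4},{"offset":[0,0,12],"twist":0,"grip":0.4}]}}

```text
time: 3.72
tool_pos: [0.6519, 0.0166, 0.253]
tool_rot: [-0.0, 0.988, -0.153, 0.002]
contact_force: [-0.0, -0.0, 0.4]
gripper_width: 0.399
```

{"name": "play_rows", "arguments": {"increments": [{"offset":[0,0,1.5],"twist":0,"grip":0.4},{"offset":[0,0,3],"twist":0,"grip":0.4},{"offset":[0,0,4],"twist":0,"grip":0.4},{"offset":[0,0,4],"twist":0,"grip":0.4}]}}

```text
time: 4.05
tool_pos: [0.6512, 0.0167, 0.2472]
tool_rot: [-0.0, 0.988, -0.153, 0.0]
contact_force: [-0.9, 0.4, 0.2]
gripper_width: 0.402
```

{"name": "play_rows", "arguments": {"increments": [{"offset":[0,0,1],"twist":0,"grip":0.4},{"offset":[0,0,2],"twist":0,"grip":0.4},{"offset":[0,0,2],"twist":0,"grip":0.4}]}}

```text
time: 4.3
tool_pos: [0.6511, 0.0167, 0.2445]
tool_rot: [-0.0, 0.988, -0.153, -0.0]
contact_force: [0.4, 0.3, 0.5]
gripper_width: 0.4
```

{"name": "play_rows", "arguments": {"increments": [{"offset":[0,0,1],"twist":0,"grip":0.4},{"offset":[0,0,1],"twist":0,"grip":0.4}]}}

```text
time: 4.47
tool_pos: [0.6516, 0.0166, 0.2444]
tool_rot: [0.0, 0.988, -0.153, 0.001]
contact_force: [0.2, 0.7, 2.8]
gripper_width: 0.394
```

{"name": "play_rows", "arguments": {"increments": [{"offset":[0,0,1],"twist":0,"grip":0.4},{"offset":[0,0,1],"twist":0,"grip":0.4}]}}

```text
time: 4.63
tool_pos: [0.652, 0.0164, 0.2443]
tool_rot: [0.0, 0.988, -0.154, 0.001]
contact_force: [0.6, -1.3, 4.9]
gripper_width: 0.4
```

{"name": "play_rows", "arguments": {"increments": [{"offset":[-3,0,1],"twist":0,"grip":0.4},{"offset":[-7,0,1],"twist":0,"grip":0.4},{"offset":[-11,0,1],"twist":0,"grip":0.4},{"offset":[-15,0,1],"twist":0,"grip":0.4},{"offset":[-19,0,1],"twist":0,"grip":0.4}]}}

```text
time: 5.05
tool_pos: [0.6342, 0.0223, 0.2444]
tool_rot: [-0.0, 0.988, -0.154, 0.002]
contact_force: [0.7, -0.2, 9.5]
gripper_width: 0.399
```

{"name": "play_rows", "arguments": {"increments": [{"offset":[-4,0,0],"twist":0,"grip":0.4},{"offset":[-8,0,0],"twist":0,"grip":0.4},{"offset":[-12,0,0],"twist":0,"grip":0.4},{"offset":[-15,0,0],"twist":0,"grip":0.4},{"offset":[-16,0,0],"twist":0,"grip":0.4}]}}

```text
time: 5.47
tool_pos: [0.6188, 0.0274, 0.2444]
tool_rot: [-0.0, 0.988, -0.153, 0.002]
contact_force: [0.0, 0.8, 7.4]
gripper_width: 0.395
```

Run:
```python
from h import *
s=manip.state();print(s["time"],s["tool_pos"],s["contact_force"])
T=np.array(manip.get_calibration("wrist")["T"]);im=manip.grab_frame("wrist")
cv2.imwrite("pics/w2.png",cv2.resize(im,None,fx=1.5,fy=1.5))
for q in("core",): 
  for c in ("side","scene"):
    manip.grab_frame(c)
    for r in manip.tip_of(q,c)[:4]: print(q,round(r["p"],2),w(c,r["xyz"]).round(4))
```

```text
5.4667 [0.61880118 0.02736445 0.24440727] [0.02838934 0.83271616 7.42920424]
core 0.95 [0.6238 0.0256 0.0427]
core 0.74 [0.5609 0.3486 0.031 ]
core 0.73 [0.3094 0.2859 0.0327]
core 0.55 [ 0.7236 -0.2198  0.0299]
core 0.98 [0.624  0.0245 0.0421]
core 0.93 [ 0.7265 -0.2181  0.0253]
core 0.82 [0.5609 0.3478 0.0289]
core 0.62 [0.3091 0.2941 0.0303]
```

View pics/w2.png

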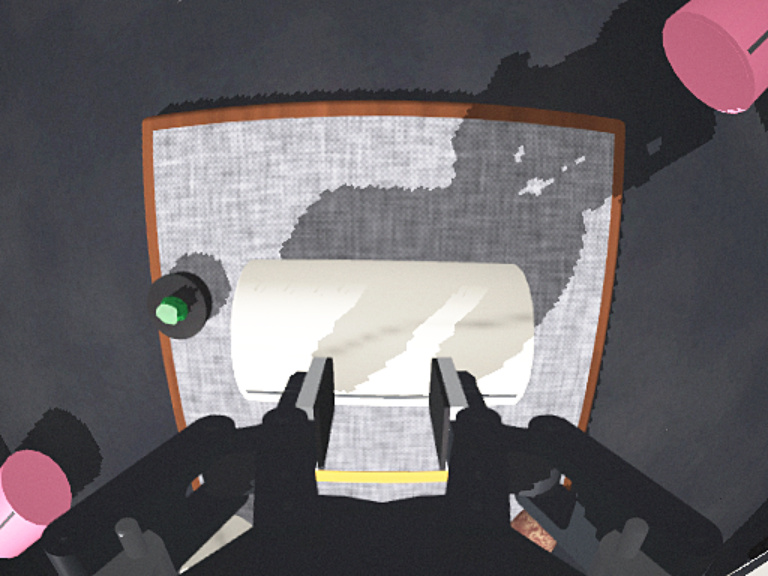

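The view shows the core rolled toward the line with its axis still parallel to it and the fingers on top. The core is now at about (0.624, 0.025), about 18 mm on as expected. I'll repeat the stroke.

{"name": "play_rows", "arguments": {"increments": [{"offset":[0,0,-8],"twist":0,"grip":0.4},{"offset":[1,0,-8],"twist":0,"grip":0.4},{"offset":[18,0,-8],"twist":0,"grip":0.4},{"offset":[18,0,-6],"twist":0,"grip":0.4},{"offset":[18,0,-3],"twist":0,"grip":0.4}]}}

```text
time: 6.13
tool_pos: [0.6352, 0.0217, 0.2445]
tool_rot: [-0.0, 0.988, -0.154, -0.0]
contact_force: [0.9, 0.2, 0.2]
gripper_width: 0.401
```

{"name": "play_rows", "arguments": {"increments": [{"offset":[0,0,2],"twist":0,"grip":0.4},{"offset":[0,0,3],"twist":0,"grip":0.4},{"offset":[-3,0,3],"twist":0,"grip":0.4},{"offset":[-7,0,3],"twist":0,"grip":0.4},{"offset":[-11,0,3],"twist":0,"grip":0.4}]}}

```text
time: 6.55
tool_pos: [0.6253, 0.025, 0.2445]
tool_rot: [0.0, 0.988, -0.154, 0.002]
contact_force: [-0.5, -1.2, 9.7]
gripper_width: 0.404
```

{"name": "play_rows", "arguments": {"increments": [{"offset":[-4,0,0],"twist":0,"grip":0.4},{"offset":[-8,0,0],"twist":0,"grip":0.4},{"offset":[-12,0,0],"twist":0,"grip":0.4},{"offset":[-16,0,0],"twist":0,"grip":0.4},{"offset":[-20,0,0],"twist":0,"grip":0.4}]}}

```text
time: 6.97
tool_pos: [0.6061, 0.0313, 0.2444]
tool_rot: [-0.0, 0.988, -0.153, 0.002]
contact_force: [0.4, -0.0, 10.0]
gripper_width: 0.401
```

{"name": "play_rows", "arguments": {"increments": [{"offset":[-4,0,0],"twist":0,"grip":0.4},{"offset":[-8,0,0],"twist":0,"grip":0.4},{"offset":[-10,0,0],"twist":0,"grip":0.4},{"offset":[-11,0,0],"twist":0,"grip":0.4},{"offset":[-11,0,0],"twist":0,"grip":0.4}]}}

```text
time: 7.38
tool_pos: [0.5955, 0.0348, 0.2442]
tool_rot: [-0.0, 0.988, -0.153, 0.002]
contact_force: [-0.7, -0.1, 10.3]
gripper_width: 0.398
```

```bash
cat > m.py <<'E'
from h import *
s=manip.state();print(s["time"],s["tool_pos"],s["contact_force"])
a=np.radians(-17.6);ex=np.array([np.cos(a),np.sin(a)]);L=np.array([.5323,.0577])
for c in ("side","scene"):
    manip.grab_frame(c)
    for r in manip.tip_of("core",c):
        P=w(c,r["xyz"])
        if np.hypot(*(P[:2]-[.58,.04]))<.12: print(c,round(r["p"],2),P.round(4),"rel line mm",((P[:2]-L)@ex*1e3).round(1),"finger-core",((s["tool_pos"][:2]-P[:2])@ex*1e3).round(1))
E
python3 m.py
```

```text
7.3833 [0.59552427 0.03483127 0.24421117] [-0.6993778  -0.10872781 10.30966162]
side 0.61 [0.6032 0.0288 0.0483] rel line mm 76.3 finger-core -9.2
scene 0.97 [0.6034 0.0313 0.0417] rel line mm 75.7 finger-core -8.6
```

{"name": "play_rows", "arguments": {"increments": [{"offset":[0,0,-8],"twist":0,"grip":0.4},{"offset":[1,0,-8],"twist":0,"grip":0.4},{"offset":[21,0,-8],"twist":0,"grip":0.4},{"offset":[21,0,-6],"twist":0,"grip":0.4},{"offset":[21,0,-3],"twist":0,"grip":0.4}]}}

```text
time: 8.0
tool_pos: [0.6149, 0.0281, 0.2442]
tool_rot: [-0.0, 0.988, -0.154, -0.0]
contact_force: [-0.5, 0.9, 1.4]
gripper_width: 0.402
```

{"name": "play_rows", "arguments": {"increments": [{"offset":[0,0,2],"twist":0,"grip":0.4},{"offset":[0,0,3],"twist":0,"grip":0.4},{"offset":[-3,0,3],"twist":0,"grip":0.4},{"offset":[-7,0,3],"twist":0,"grip":0.4},{"offset":[-11,0,3],"twist":0,"grip":0.4}]}}

```text
time: 8.42
tool_pos: [0.6052, 0.0314, 0.2444]
tool_rot: [0.0, 0.988, -0.154, 0.002]
contact_force: [0.2, -1.7, 10.9]
gripper_width: 0.399
```

{"name": "play_rows", "arguments": {"increments": [{"offset":[-4,0,0],"twist":0,"grip":0.4},{"offset":[-8,0,0],"twist":0,"grip":0.4},{"offset":[-12,0,0],"twist":0,"grip":0.4},{"offset":[-16,0,0],"twist":0,"grip":0.4},{"offset":[-20,0,0],"twist":0,"grip":0.4}]}}

```text
time: 8.83
tool_pos: [0.586, 0.0377, 0.2444]
tool_rot: [-0.0, 0.988, -0.153, 0.002]
contact_force: [0.8, -0.5, 10.3]
gripper_width: 0.403
```

{"name": "play_rows", "arguments": {"increments": [{"offset":[-4,0,0],"twist":0,"grip":0.4},{"offset":[-8,0,0],"twist":0,"grip":0.4},{"offset":[-10,0,0],"twist":0,"grip":0.4},{"offset":[-11,0,0],"twist":0,"grip":0.4},{"offset":[-11,0,0],"twist":0,"grip":0.4}]}}

```text
time: 9.25
tool_pos: [0.5754, 0.0412, 0.2443]
tool_rot: [-0.0, 0.988, -0.153, 0.002]
contact_force: [-0.9, 0.3, 10.4]
gripper_width: 0.396
```

```bash
python3 m.py
```

```text
9.25 [0.57544568 0.04120415 0.24425735] [-0.89900373  0.31614648 10.3934002 ]
side 0.89 [0.5831 0.0363 0.049 ] rel line mm 54.9 finger-core -8.8
scene 0.91 [0.583  0.0371 0.0392] rel line mm 54.5 finger-core -8.4
```

Same again: 55 mm left, two more strokes and a short one.

{"name": "play_rows", "arguments": {"increments": [{"offset":[0,0,-8],"twist":0,"grip":0.4},{"offset":[1,0,-8],"twist":0,"grip":0.4},{"offset":[21,0,-8],"twist":0,"grip":0.4},{"offset":[21,0,-6],"twist":0,"grip":0.4},{"offset":[21,0,-3],"twist":0,"grip":0.4}]}}

```text
time: 9.87
tool_pos: [0.5948, 0.0345, 0.2441]
tool_rot: [0.0, 0.988, -0.154, -0.0]
contact_force: [-0.5, -0.3, -0.6]
gripper_width: 0.4
```

{"name": "play_rows", "arguments": {"increments": [{"offset":[0,0,2],"twist":0,"grip":0.4},{"offset":[0,0,3],"twist":0,"grip":0.4},{"offset":[-3,0,3],"twist":0,"grip":0.4},{"offset":[-7,0,3],"twist":0,"grip":0.4},{"offset":[-11,0,3],"twist":0,"grip":0.4}]}}

```text
time: 10.28
tool_pos: [0.5852, 0.0378, 0.2443]
tool_rot: [0.0, 0.988, -0.153, 0.002]
contact_force: [-0.1, -1.4, 10.8]
gripper_width: 0.395
```

{"name": "play_rows", "arguments": {"increments": [{"offset":[-4,0,0],"twist":0,"grip":0.4},{"offset":[-8,0,0],"twist":0,"grip":0.4},{"offset":[-12,0,0],"twist":0,"grip":0.4},{"offset":[-16,0,0],"twist":0,"grip":0.4},{"offset":[-20,0,0],"twist":0,"grip":0.4}]}}

```text
time: 10.7
tool_pos: [0.566, 0.044, 0.2444]
tool_rot: [-0.0, 0.988, -0.153, 0.002]
contact_force: [-0.3, -1.3, 11.3]
gripper_width: 0.4
```

{"name": "play_rows", "arguments": {"increments": [{"offset":[-4,0,0],"twist":0,"grip":0.4},{"offset":[-8,0,0],"twist":0,"grip":0.4},{"offset":[-10,0,0],"twist":0,"grip":0.4},{"offset":[-11,0,0],"twist":0,"grip":0.4},{"offset":[-11,0,0],"twist":0,"grip":0.4}]}}

```text
time: 11.12
tool_pos: [0.5555, 0.0476, 0.2443]
tool_rot: [-0.0, 0.988, -0.153, 0.002]
contact_force: [-0.5, 0.1, 11.0]
gripper_width: 0.402
```

```bash
python3 m.py
```

```text
11.1167 [0.5555181  0.04755382 0.24432507] [-0.51213809  0.06722991 11.01688539]
side 0.92 [0.5601 0.0448 0.0466] rel line mm 30.4 finger-core -5.2
scene 0.56 [0.5648 0.0462 0.0393] rel line mm 34.5 finger-core -9.3
scene 0.56 [0.6539 0.1165 0.0093] rel line mm 98.2 finger-core -73.0
```

{"name": "play_rows", "arguments": {"increments": [{"offset":[0,0,-8],"twist":0,"grip":0.4},{"offset":[1,0,-8],"twist":0,"grip":0.4},{"offset":[21,0,-8],"twist":0,"grip":0.4},{"offset":[21,0,-6],"twist":0,"grip":0.4},{"offset":[21,0,-3],"twist":0,"grip":0.4}]}}

```text
time: 11.73
tool_pos: [0.5748, 0.0409, 0.2441]
tool_rot: [-0.0, 0.988, -0.154, -0.001]
contact_force: [0.3, 0.4, 0.3]
gripper_width: 0.401
```

{"name": "play_rows", "arguments": {"increments": [{"offset":[0,0,2],"twist":0,"grip":0.4},{"offset":[0,0,3],"twist":0,"grip":0.4},{"offset":[-3,0,3],"twist":0,"grip":0.4},{"offset":[-7,0,3],"twist":0,"grip":0.4},{"offset":[-11,0,3],"twist":0,"grip":0.4}]}}

```text
time: 12.15
tool_pos: [0.5652, 0.0441, 0.2442]
tool_rot: [0.0, 0.988, -0.153, 0.002]
contact_force: [0.1, -2.1, 11.3]
gripper_width: 0.401
```

{"name": "play_rows", "arguments": {"increments": [{"offset":[-4,0,0],"twist":0,"grip":0.4},{"offset":[-8,0,0],"twist":0,"grip":0.4},{"offset":[-12,0,0],"twist":0,"grip":0.4},{"offset":[-16,0,0],"twist":0,"grip":0.4},{"offset":[-20,0,0],"twist":0,"grip":0.4}]}}

```text
time: 12.57
tool_pos: [0.5461, 0.0504, 0.2444]
tool_rot: [-0.0, 0.988, -0.153, 0.002]
contact_force: [-0.5, -1.3, 11.2]
gripper_width: 0.401
```

{"name": "play_rows", "arguments": {"increments": [{"offset":[-4,0,0],"twist":0,"grip":0.4},{"offset":[-8,0,0],"twist":0,"grip":0.4},{"offset":[-10,0,0],"twist":0,"grip":0.4},{"offset":[-11,0,0],"twist":0,"grip":0.4},{"offset":[-11,0,0],"twist":0,"grip":0.4}]}}

```text
time: 12.98
tool_pos: [0.5356, 0.0539, 0.2443]
tool_rot: [-0.0, 0.988, -0.153, 0.002]
contact_force: [-0.5, -1.0, 11.8]
gripper_width: 0.401
```

{"name": "play_rows", "arguments": {"increments": [{"offset":[0,0,-20],"twist":0,"grip":0.4},{"offset":[0,0,-50],"twist":0,"grip":0.4},{"offset":[-15,0,-85],"twist":0,"grip":0.4},{"offset":[-35,0,-115],"twist":0,"grip":0.4},{"offset":[-55,0,-140],"twist":0,"grip":0.4}]}}

```text
time: 13.4
tool_pos: [0.4813, 0.0706, 0.3829]
tool_rot: [-0.0, 0.988, -0.154, -0.0]
contact_force: [0.3, -0.6, 0.8]
gripper_width: 0.397
```

{"name": "play_rows", "arguments": {"increments": [{"offset":[0,0,0],"twist":0,"grip":0.4},{"offset":[0,0,0],"twist":0,"grip":0.4},{"offset":[0,0,0],"twist":0,"grip":0.4},{"offset":[0,0,0],"twist":0,"grip":0.4}]}}

```text
time: 13.73
tool_pos: [0.4821, 0.0703, 0.3794]
tool_rot: [0.0, 0.988, -0.154, -0.002]
contact_force: [0.2, -0.3, 0.5]
gripper_width: 0.401
```

```bash
python3 m.py
python3 - <<'E'
from h import *
im=manip.grab_frame("wrist");cv2.imwrite("pics/w3.png",cv2.resize(im,None,fx=1.5,fy=1.5))
E
```

```text
13.7333 [0.48210926 0.07032838 0.37939187] [ 0.16735906 -0.26785735  0.47076771]
side 0.72 [0.5353 0.0504 0.0462] rel line mm 5.0 finger-core -56.7
scene 0.59 [0.5395 0.0546 0.0389] rel line mm 7.7 finger-core -59.4
```

View pics/w3.png

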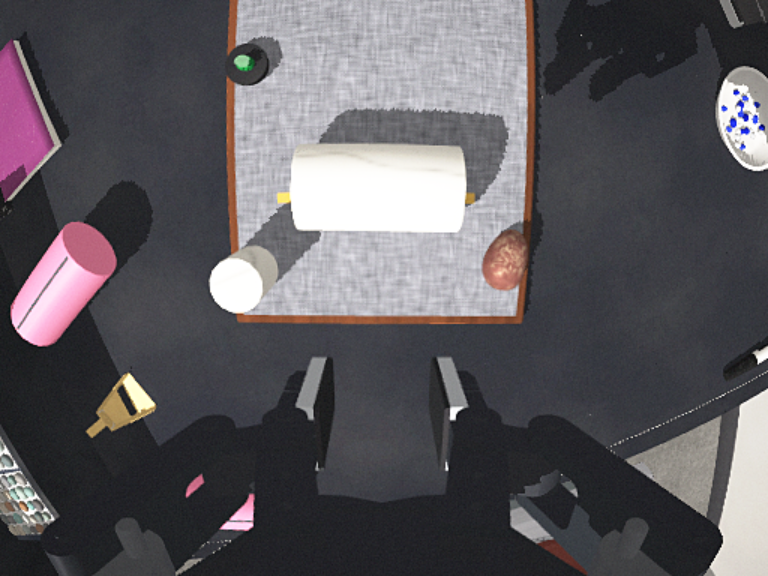

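The core lies over the line, with line ends showing at (284,198) and (470,198), and the core spans rows 144 to 232. I'll measure the remainder from the silhouette.

```bash
cat > s.py <<'E'
from h import *
import sys
im=cv2.resize(cv2.imread(sys.argv[1]),(512,384),interpolation=cv2.INTER_AREA)
c=manip.get_calibration("wrist");o=np.array(c["T"])[:3,3];a=np.radians(-17.9);ex=np.array([np.cos(a),np.sin(a)]);ey=np.array([-ex[1],ex[0]])
h=cv2.cvtColor(im,cv2.COLOR_BGR2HSV);hh=int(sys.argv[2])
m=cv2.inRange(h,(15,110,90),(35,255,255));m[hh:]=0;m[:hh-120]=0;m[:,:150]=0;m[:,345:]=0
n,l,st,ce=cv2.connectedComponentsWithStats(m)
P=[]
for i in range(1,n):
    if st[i,4]>15: q=ray("wrist",*ce[i],.012)[:2];P.append(q);print("line bit",ce[i].round(1),st[i,4],"x,y",(q@ex).round(4),(q@ey).round(4))
g=im.min(2).astype(int);E=[]
for u in range(202,305,6):
    col=g[:hh,u]>175; n2,l2,s2,_=cv2.connectedComponentsWithStats(col.astype(np.uint8)[:,None]);i=1+s2[1:,4].argmax();t=s2[i,1]-.5;b=t+s2[i,3]
    A=[];
    for v in(t,b):
        q=ray("wrist",u,v,.012)-o;A.append(np.arctan2(q[:2]@ex,-q[2]))
    mm=(A[0]+A[1])/2; xc=o[:2]@ex+(o[2]-.042)*np.tan(mm); y=ray("wrist",u,(t+b)/2,.05)[:2]@ey
    E.append((y,xc,t,b))
E=np.array(E);k=np.abs(E[:,1]-np.median(E[:,1]))<.004;f=np.polyfit(E[k,0],E[k,1],1);print("core x",np.median(E[:,1]).round(4),"slope deg",np.degrees(np.arctan(f[0])).round(2),"rows",np.median(E[:,2:],0),k.sum(),len(E))
if P: print("core-line mm",(np.median(E[:,1])-np.mean([p@ex for p in P]))*1e3)
E
python3 s.py pics/w3.png 185
```

```text
line bit [188.7 131.6] 50 x,y 0.4893 0.2899
line bit [312.6 132.1] 38 x,y 0.4891 0.1482
core x 0.4856 slope deg -3.75 rows [ 96.5 176. ] 7 18
core-line mm -3.5771802385672347
```

```bash
sed -i 's/>175/>212/' s.py; python3 s.py pics/w3.png 185; python3 -c "
import cv2;im=cv2.imread('pics/w3.png');print(im[135:245:4,379].min(1))"
```

```text
line bit [188.7 131.6] 50 x,y 0.4893 0.2899
line bit [312.6 132.1] 38 x,y 0.4891 0.1482
core x 0.4932 slope deg 0.85 rows [104.  153.5] 18 18
core-line mm 4.028311448041055
[102  94 131 186 195 218 229 231 241 250 253 254 254 254 255 255 255 255
 255 255 255 255 255 255 205 190 201 182]
```

```bash
python3 - <<'E'
s=open('s.py').read()
i=s.index("    col=g");j=s.index("    A=[]")
s=s[:i]+"""    cc=g[:hh,u];v0=v1=int(ROW)
    while cc[v0]>150:v0-=1
    while cc[v1]>226:v1+=1
    t=v0+.5;b=v1-.3
"""+s[j:]
s=s.replace("hh=int(sys.argv[2])","hh=int(sys.argv[2]);ROW=int(sys.argv[3])")
open('s.py','w').write(s)
E
python3 s.py pics/w3.png 185 130
```

```text
line bit [188.7 131.6] 50 x,y 0.4893 0.2899
line bit [312.6 132.1] 38 x,y 0.4891 0.1482
core x 0.4976 slope deg 0.61 rows [ 95.5 153.7] 16 18
core-line mm 8.457362892204777
```

About 8 mm left, so one short stroke.

{"name": "play_rows", "arguments": {"increments": [{"offset":[20,0,15],"twist":0,"grip":0.4},{"offset":[45,0,35],"twist":0,"grip":0.4},{"offset":[63,0,65],"twist":0,"grip":0.4},{"offset":[63,0,95],"twist":0,"grip":0.4},{"offset":[63,0,122],"twist":0,"grip":0.4}]}}

```text
time: 14.4
tool_pos: [0.5432, 0.0508, 0.2577]
tool_rot: [0.0, 0.988, -0.154, -0.001]
contact_force: [-0.9, -0.6, 0.1]
gripper_width: 0.401
```

{"name": "play_rows", "arguments": {"increments": [{"offset":[0,0,5],"twist":0,"grip":0.4},{"offset":[0,0,9],"twist":0,"grip":0.4},{"offset":[0,0,12],"twist":0,"grip":0.4},{"offset":[0,0,15],"twist":0,"grip":0.4},{"offset":[0,0,17],"twist":0,"grip":0.4}]}}

```text
time: 14.82
tool_pos: [0.5433, 0.0513, 0.2445]
tool_rot: [-0.0, 0.988, -0.153, 0.002]
contact_force: [0.3, -0.0, 1.7]
gripper_width: 0.401
```

{"name": "play_rows", "arguments": {"increments": [{"offset":[-3,0,0.5],"twist":0,"grip":0.4},{"offset":[-7,0,0.5],"twist":0,"grip":0.4},{"offset":[-11,0,0.5],"twist":0,"grip":0.4},{"offset":[-14,0,0.5],"twist":0,"grip":0.4},{"offset":[-16,0,0.5],"twist":0,"grip":0.4}]}}

```text
time: 15.23
tool_pos: [0.5277, 0.0564, 0.2445]
tool_rot: [-0.0, 0.988, -0.153, 0.002]
contact_force: [0.3, 1.0, 6.2]
gripper_width: 0.399
```

{"name": "play_rows", "arguments": {"increments": [{"offset":[0,0,0],"twist":0,"grip":0.4},{"offset":[0,0,0],"twist":0,"grip":0.4},{"offset":[0,0,0],"twist":0,"grip":0.4}]}}

```text
time: 15.48
tool_pos: [0.5279, 0.0564, 0.2444]
tool_rot: [-0.0, 0.988, -0.153, 0.002]
contact_force: [-0.1, 1.0, 5.2]
gripper_width: 0.397
```

{"name": "play_rows", "arguments": {"increments": [{"offset":[0,0,-20],"twist":0,"grip":0.4},{"offset":[0,0,-50],"twist":0,"grip":0.4},{"offset":[-15,0,-85],"twist":0,"grip":0.4},{"offset":[-35,0,-115],"twist":0,"grip":0.4},{"offset":[-55,0,-140],"twist":0,"grip":0.4}]}}

```text
time: 15.9
tool_pos: [0.4741, 0.073, 0.3849]
tool_rot: [-0.0, 0.988, -0.154, 0.001]
contact_force: [-0.9, 1.5, -0.4]
gripper_width: 0.402
```

{"name": "play_rows", "arguments": {"increments": [{"offset":[0,0,0],"twist":0,"grip":0.4},{"offset":[0,0,0],"twist":0,"grip":0.4},{"offset":[0,0,0],"twist":0,"grip":0.4},{"offset":[0,0,0],"twist":0,"grip":0.4}]}}

```text
time: 16.23
tool_pos: [0.4746, 0.0727, 0.3806]
tool_rot: [0.0, 0.988, -0.154, -0.001]
contact_force: [0.3, 0.3, -0.6]
gripper_width: 0.398
```

```bash
python3 m.py
python3 - <<'E'
from h import *
im=manip.grab_frame("wrist");cv2.imwrite("pics/w4.png",cv2.resize(im,None,fx=1.5,fy=1.5))
E
python3 s.py pics/w4.png 185 130
```

```text
16.2333 [0.47464347 0.07271917 0.38055646] [ 0.28421922  0.30859565 -0.57050633]
side 0.7 [0.5288 0.055  0.0463] rel line mm -2.5 finger-core -57.0
scene 0.88 [0.5312 0.0583 0.0425] rel line mm -1.2 finger-core -58.3
line bit [188.7 124.7] 49 x,y 0.4893 0.2898
line bit [313. 125.] 35 x,y 0.4892 0.1479
core x 0.4886 slope deg 0.65 rows [ 96.5 154.7] 16 18
core-line mm -0.6961966444533618
```

View pics/w4.png

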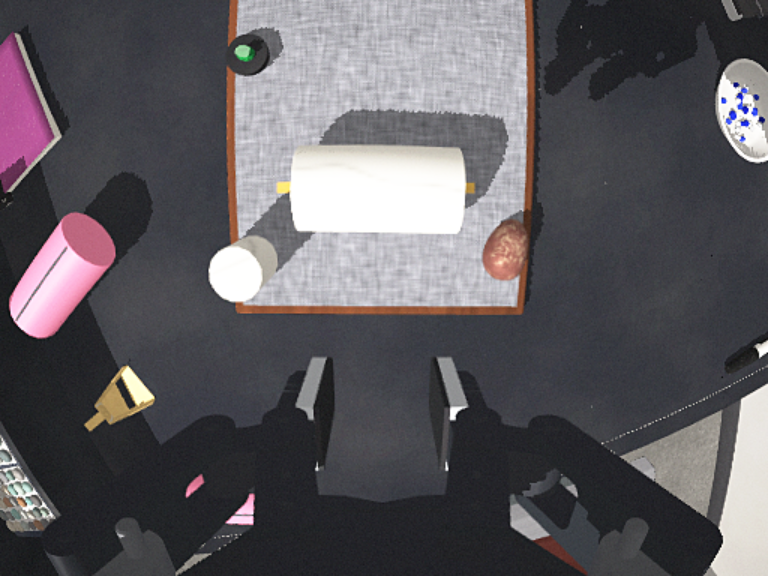

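The core sits centred on the line, with the line ends at (284,187) and (470,188) and the core spanning rows 145 to 233. The bystanders are unmoved and the arm is clear, so I'm handing in.

```bash
python3 -c "
from plant import manip
print(manip.job_done())"
```

```text
the job is handed in; nothing more can be done
None
```

The white drill core now lies centred over the brass line and along it. I rolled it there with two fingertips on its top in five strokes of about 20 mm and one short stroke of about 8 mm. I pressed with 12 N or less at each reading, then lifted clear. The job was handed in at about 16 s of robot time.

My last checks on the core's distance from the line did not fully agree:
- **Wrist camera outline:** the core's centre is about 0.7 mm past the line.
- **Detectors:** the two fixed cameras put it 1.2 and 2.5 mm past, in the same direction. That is within their error of about 4 mm.
- **Alignment:** the core is about 0.7° off the board's y axis, and its middle was about 4 mm from the line's middle lengthwise when I measured before rolling.

By eye in the last picture, the jar, palm stone and upright core piece had not moved. The robot was touching nothing.

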